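# Hang a second caddy on the kitchen rail

## Robot

A 6-joint arm with a two-finger parallel gripper is mounted at the origin on the work surface; the furniture and walls round the work are solid. World frame = base frame: x ahead of the robot, y to its left, z up, the work surface at z = 0. Lengths are in m, angles in rad, forces in N, time in s.
With the tool pointing down it reaches from about 0.35 to 0.775 m from the base axis. Payload 5.5 kg.
Tool frame: the origin (TCP) lies between the finger pads; the fingertips stand 8 mm ahead of it and the grasp point (between the pads) lies 11 mm behind it; z points along the fingers, y is the line along which they close (so a half turn about z gives the same grasp; the last joint's range is limited). The gripper opens to 85 mm and grips with 20 to 120 N. Pads are 22 mm wide; open, the fingers measure 114 mm over their backs; the gripper's body (76 mm by 85 mm) begins 54 mm behind the grasp point. The pads swing forward as they close: fully open they stand 13 mm farther back than shut.
Start: joints at [-1.397, 0.313, 0.046, 1.304, 0, 1.431], TCP at [0.177, -0.547, 0.239] pointing down, gripper open.
Joint ranges: [-2.76, 2.76], [-0.86, 1.69], [-1.03, 1.26], [-2.2, 2.34], [-1.47, 1.5], [-3.14, 3.14]. Speed limits (rad/s): [2.57, 2.57, 3.14, 3.14, 3.14, 3.14].

## Interface

Orientations are given as a unit quaternion [w, x, y, z].
In Python, from workcell import status, vision, job gives the robot as it stands. The module is installed in compiled form; this text tells all that it offers.
- The arm moves only by the tool apply_moves, never from a script. Its argument "moves" is one flat list of numbers, 6 for each row, row after row: the shift along the world's x, y, z in units of 25 mm (1.0 is 25 mm), then the turn, a rotation vector about the world's x, y, z in rad. In form: [x, y, z, rx, ry, rz, x, y, z, rx, ry, rz, ...]. A call has 1 to 20 rows; each row is the pose to reach, as a shift and turn from the pose commanded when the call began; what a row does not reach only later rows make up. A row lasts 1/12 s, in which the tool goes at most 41.7 mm and 7.16 degrees, less where a joint would pass 70% of its speed; a pose out of reach is approached as far as the arm can. A call with a gripper value outside its range is refused whole. "claw" is the opening in per cent of the stroke, from 0 (shut) to 100 (fully open), set as the call begins (left out, the last holds). The fingers move at their own pace and stop on an object; "newtons" is the grip in N (left out, the last holds). Time passes only in rows, so rows that repeat a pose let the fingers close. It gives the time, the measured TCP pose, the force, the opening and the grip force at its end, in the units of the state.
- status.get_state(): the state, without advancing time (a new reading comes with each control period).
- vision.read_camera(name): name is "side" or "top" or "wrist"; returns a dict with "image" (420x560x3 uint8, blue, green, red), "camera_matrix" (3x3 intrinsics, pixels), "camera_from_world" (4x4, takes a point from world to camera coordinates). Camera axes: x right, y down, z forward; pixel columns grow to the right and rows downward; lengths in m; the calibration is good to about 2 mm. A picture is of the moment at which its call begins. There is no depth.
- job.hand_in(): hands the job in; it is judged then, once.
The state is a dict: "clock": time; "joint_pos": joint angles; "qvel": joint speeds; "tau": joint torques, N m; "tcp_pos": TCP position; "orientation": TCP orientation; "wrist_force": force on the tool from outside, world axes, zero at the start; "ft_torque": the same for the moment, N m; "finger_gap": finger opening in m; "grip_force": force on a finger pad.
Only numpy, scipy, OpenCV 4.12 (cv2) and the standard library are available. Lean on these libraries where they do the work, as an engineer would, in place of code of your own. Each camera call takes 0.05 s, during which the arm holds its last target. There are 200 camera calls.

## Task

First slide the caddy that already hangs on the rail along until it is fully home against the tall end post, to make room. Then hook the caddy that stands on the table over the open stretch of the rail, slide it along under the keeper bar until its wooden tab is in line with the clip on that bar, and let go so that both hang freely. Leave the coffee press, the jam jar and the pepper shaker where they stand.

Things in the scene. Friction and masses are not known exactly. Their poses are not given: they have to be found in the camera images.
- rack: fixed steel rail rack, turned at the start. Origin on the table under the middle of the rail; x away from the robot, y along the rail, z up. Round rail, diameter 12 mm, axis x = 0, z = 139 (top 145), y = -262 to +250. Feet 90 (x) x 22 x 12 mm and posts 18 mm square at y = -250 (low, to rail height) and y = +250 (tall, to z = 176). Thin rear stretcher rod at x = 36, z = 8
- open_stretch (a point): top of the rail at the middle of its open stretch (rack y = -130); only here, from rack y = -241 to -20, can a hook be put on; axes as the rack's
- keeper_tip (a point): free end of the keeper bar, at (4, -20, 166) mm of the rack, flared up a little. The keeper is a 6 mm rod 14 mm above the rail's top (underside z = 159, top 165 mm) at rack x = 4, running on to the tall post; a hook slides between it and the rail and cannot be lifted off there; axes as the rack's
- end_stop (a point): where the rail meets the inner face of the tall post (rack y = +241); axes as the rack's
- clip: black plastic clip, 12 x 8 x 7 mm with a 33 mm long, 5 mm wide flag pointing to the rear, fixed on the keeper bar somewhere between y = +40 and +100 of the rack: the mark. Origin on the keeper bar's axis at its middle; axes as the rack's
- new_caddy: metal hanging caddy standing on the table, about 0.25 kg. Origin under its basket; x points to the open side of its hook, y across, z up. Open basket 56 (x = -24 to +32) x 60 (y) x 45 mm high. From its front wall a neck rises: x = -24 up to z = 60, slanting to x = -11 at z = 84, then straight up to the hook. Hung, its origin is under the rail axis at z = 45 mm over the table
- new_caddy_hook (a point): seat of the hook, mid-underside of its crown, at (0, 0, 100) mm of the caddy; rests on the rail's top. Smooth hook (low friction on the rail), 52 mm wide (y), 18 inside (x = -9 to +9), crown 5 thick, lip at x = 9 to 13 reaching down to z = 84 at the open (+x) side. The rail passes in between basket rim (z = 45) and lip (84), then the caddy is lowered 16 mm; axes as the caddy's
- new_caddy_tab (a point): middle of new_caddy's upright wooden grip tab, 10 (x) x 26 (y) mm, z = 104 to 161, at (-11.5, 0, 140) mm of the caddy; axes as the caddy's
- old_caddy: caddy already hanging on the rail under the keeper bar. Same as new_caddy in all sizes (60 mm wide in y), but its basket is only 30 mm high: underside at z = 15, rim z = 45, and the origin lies 15 mm below the underside. Home: its basket side against the tall post, origin at y = +211 of the rack
- old_caddy_tab (a point): middle of old_caddy's wooden grip tab, same as the new one's, at (-11.5, 0, 140) mm of the caddy; axes as the caddy's
- french_press: glass and steel coffee press, 99 x 140 x 195 mm (handle at -y, body axis at y = +20), loose, origin under it; to be left alone
- jam_jar: jam jar, 68 mm diameter, 84 mm high, loose, origin under its centre; to be left alone
- pepper_shaker: pepper shaker, 44 mm diameter, 90 mm high, loose, origin under its centre; to be left alone

How it is judged:
On the way, in this order (a step that is already met when the one before it is completed fails the run):
1. the caddy already on the rail is slid home, within 10 mm of touching the tall post, still hung (y of old_caddy in the frame of rack above 0.201 m and z of old_caddy in the frame of rack below 0.052 m), for 0.2 s.
2. the other caddy is hooked on the rail in the open stretch (y of new_caddy in the frame of rack between -0.24 and -0.03 m and z of new_caddy in the frame of rack between 0.038 and 0.052 m and x of new_caddy_tab in the frame of rack between -0.025 and 0.002 m), for 0.1 s.
At the end, for the whole second after the job is handed in: Both caddies hang on the rail, at rest and upright within 0.15 rad: the old one within 10 mm of touching the tall post, the new one with its middle within 8 mm of the clip's middle along the rail; coffee press, jam jar and pepper shaker stand within 20 mm of where they were (all of step 1 and y of new_caddy in the frame of clip between -0.008 and 0.008 m and z of new_caddy in the frame of rack between 0.038 and 0.052 m and x of new_caddy in the frame of rack between -0.02 and 0.02 m and angle between each of new_caddy, old_caddy's own z axis and vertical below 0.15 rad and z of old_caddy in the frame of rack above 0.038 m and linear speed of each of new_caddy, old_caddy below 0.03 m/s).
It fails at once if the coffee press is moved more than 20 mm or tipped (distance of french_press from where it was at the start of the episode above 0.02 m or angle between french_press's own z axis and vertical above 0.3 rad).
It fails at once if the jam jar is moved more than 20 mm or tipped (distance of jam_jar from where it was at the start of the episode above 0.02 m or angle between jam_jar's own z axis and vertical above 0.3 rad).
It fails at once if the pepper shaker is moved more than 20 mm or tipped (distance of pepper_shaker from where it was at the start of the episode above 0.02 m or angle between pepper_shaker's own z axis and vertical above 0.3 rad).
It also fails if it takes over 54 s, if anything falls off the work surface, if the arm or the gripper's body presses on something with over 40 N, if the wrist force passes 120 N, or if a joint passes its speed limit or range.

## Working session

There is one attempt and no reset: what is moved stays moved. The work goes in short steps, Python scripts to look and compute and a tool call to move; the robot and the scene stay as the last step left them, time stands still between calls to the robot, and variables do not carry over. Pictures are saved under pics/ and viewed, at most 10 in all, crops included, and the job is handed in when it is done.

Besides the shell and the picture viewer there is one more tool, called after "Request:" by a JSON object that holds its "name" and its "arguments". apply_moves: Moves the arm, as the interface text tells. Its arguments: {"type":"object","properties":{"moves":{"type":"array","items":{"type":"number"}},"claw":{"type":"number"},"newtons":{"type":"number"}},"required":["moves"]}

```bash
mkdir -p pics
cat > h.py <<'E'
import numpy as np, cv2, pickle
from workcell import status, vision, job
def grab(n,tag):
    d=vision.read_camera(n); cv2.imwrite(f'pics/{tag}.png',d['image']); pickle.dump(d,open(f'pics/{tag}.pkl','wb')); return d
def load(tag): return pickle.load(open(f'pics/{tag}.pkl','rb'))
def ray(d,uv):
    M=d['camera_from_world'];R=M[:3,:3];c=-R.T@M[:3,3]
    v=R.T@np.linalg.inv(d['camera_matrix'])@np.array([uv[0],uv[1],1.]);return c,v/np.linalg.norm(v)
def onz(d,uv,z):
    c,v=ray(d,uv);return c+v*(z-c[2])/v[2]
def tri(obs):
    A=np.zeros((3,3));b=np.zeros(3);rs=[ray(*o) for o in obs]
    for c,v in rs:
        P=np.eye(3)-np.outer(v,v);A+=P;b+=P@c
    p=np.linalg.solve(A,b);return p,[float(np.linalg.norm((np.eye(3)-np.outer(v,v))@(p-c)))*1000 for c,v in rs]
def proj(d,p):
    q=d['camera_matrix']@(d['camera_from_world']@np.append(p,1))[:3];return q[:2]/q[2]
E
python3 - <<'E'
from h import *
np.set_printoptions(precision=3,suppress=True)
for n in ['side','top','wrist']:
    d=grab(n,n+'0');print(n,ray(d,(280,210)),d['camera_matrix'][0,0])
s=status.get_state();print(s)
E
```

```text
side (array([0.073, 0.927, 0.65 ]), array([ 0.339, -0.83 , -0.443])) 439.9223046238257
top (array([ 0.347, -0.019,  1.264]), array([ 0.115, -0.011, -0.993])) 532.3877619345811
wrist (array([ 0.24 , -0.527,  0.373]), array([-0.238, -0.091, -0.967])) 319.2410523596231
{'clock': 0.15, 'joint_pos': array([-1.397,  0.314,  0.045,  1.304,  0.   ,  1.431]), 'qvel': array([ 0.001, -0.002,  0.004, -0.001,  0.001, -0.001]), 'tau': array([  0.004, -48.106,  29.882,   0.014,  -0.   ,   0.   ]), 'tcp_pos': array([ 0.177, -0.547,  0.239]), 'orientation': array([-0.001,  0.988,  0.156,  0.   ]), 'wrist_force': array([0.656, 0.107, 0.244]), 'ft_torque': array([0.043, 0.014, 0.019]), 'grip_force': 0.0, 'finger_gap': 0.08531689526283036}
```

View pics/side0.png

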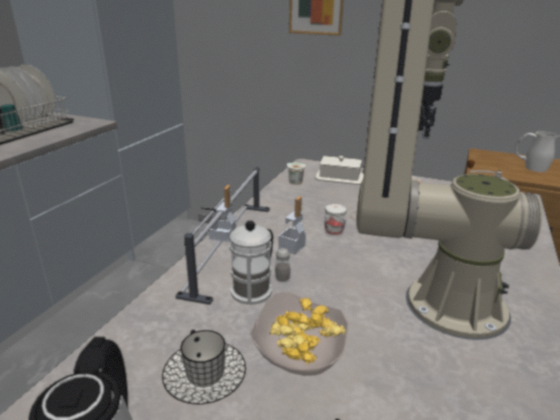

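View pics/top0.png

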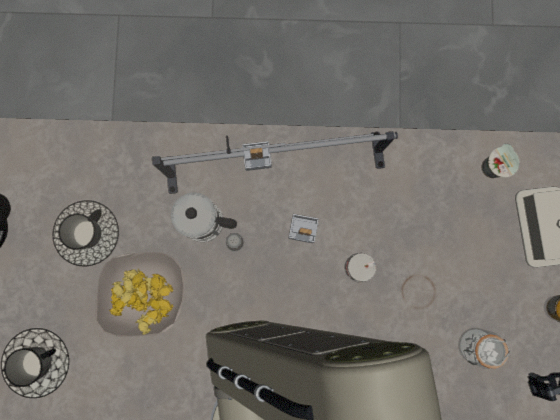

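The side view shows the rack with its tall post near (192,265), the old tab at (227,195), the new tab at (298,206) and the press at (250,260). In the top view the rail runs (160,160) to (392,136), with the clip flag at (228,143), old caddy at (257,155), new caddy at (304,229), jar at (361,267) and shaker at (234,241).

Run:
```python
from h import *
t=load('top0')['image'];s=load('side0')['image']
cv2.imwrite('pics/tc.png',cv2.resize(t[120:290,145:410],None,fx=3,fy=3,interpolation=cv2.INTER_CUBIC))
cv2.imwrite('pics/sc.png',cv2.resize(s[160:310,165:365],None,fx=4,fy=4,interpolation=cv2.INTER_CUBIC))
```

```text
(no output)
```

View pics/tc.png

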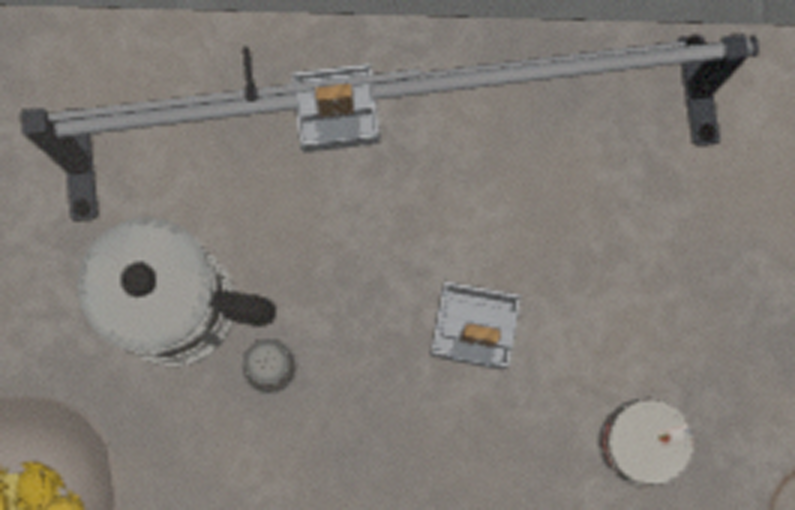

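View pics/sc.png

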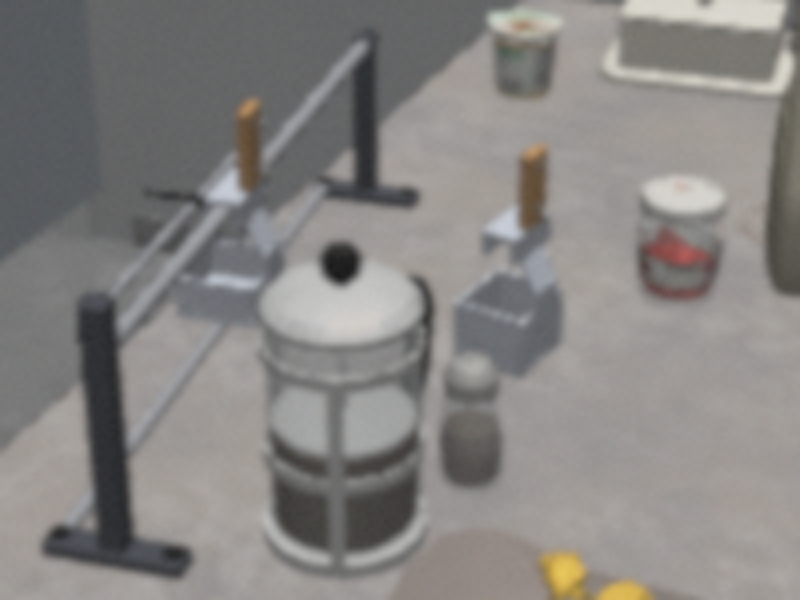

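The crops resolve these: tall post top at (36,120) in the top crop and (97,303) in the side crop, low post top at (740,44) and (371,40), clip at about (251,95), with its flag tip at (247,48).

```bash
cat > m.py <<'E'
from h import *
np.set_printoptions(precision=4,suppress=True)
T=load('top0');S=load('side0')
tc=lambda u,v:(145+(u+.5)/3-.5,120+(v+.5)/3-.5)
sc=lambda u,v:(165+(u+.5)/4-.5,160+(v+.5)/4-.5)
def orange(d,box):
    h=cv2.cvtColor(d['image'],cv2.COLOR_BGR2HSV);m=cv2.inRange(h,(5,90,70),(20,255,255))
    k=np.zeros_like(m);x0,y0,x1,y1=box;k[y0:y1,x0:x1]=m[y0:y1,x0:x1]
    ys,xs=np.nonzero(k);return (xs.mean(),ys.mean()),(xs.min(),xs.max(),ys.min(),ys.max()),cv2.minAreaRect(np.c_[xs,ys].astype(np.float32))
if __name__=='__main__':
    for n,bt,bs in [('old',(245,140,272,165),(215,180,235,212)),('new',(292,220,315,240),(288,190,305,220))]:
        a=orange(T,bt);b=orange(S,bs);print(n,a,b,tri([(T,a[0]),(S,b[0])]))
    A=tri([(T,tc(36,120)),(S,sc(97,303))]);B=tri([(T,tc(740,44)),(S,sc(371,40))])
    print('tall',A,onz(T,tc(36,120),.176),onz(S,sc(97,303),.176));print('low',B,onz(T,tc(740,44),.14),onz(S,sc(371,40),.14))
    r1=onz(T,tc(62,127),.142);r2=onz(T,tc(690,53.5),.142);print('rail',r1,r2,np.arctan2(-(r2-r1)[0],(r1-r2)[1]))
    for q in [(251,95),(247,48)]: print('clip',onz(T,tc(*q),.165))
    for q,z in [((650,441),.084),((269,362),.09),((138,279),.195),((262,310),.15)]: print('obj',onz(T,tc(*q),z))
    for q in [(446,284),(520,296),(508,367),(432,354)]: print('newbasket',onz(T,tc(*q),.045))
E
python3 m.py
```

```text
old ((np.float64(256.2758620689655), np.float64(150.8793103448276)), (np.int64(251), np.int64(261), np.int64(148), np.int64(156)), ((256.2799987792969, 151.95999145507812), (7.353911399841309, 10.465181350708008), 81.8698959350586)) ((np.float64(226.61764705882354), np.float64(194.69117647058823)), (np.int64(225), np.int64(228), np.int64(185), np.int64(205)), ((226.5, 195.0), (20.0, 3.0), 90.0)) (array([0.593 , 0.0213, 0.1799]), [1.0680976497701868, 1.068097649770193])
new ((np.float64(304.9148936170213), np.float64(230.80851063829786)), (np.int64(300), np.int64(310), np.int64(228), np.int64(233)), ((305.0, 230.5), (5.0, 10.0), 90.0)) ((np.float64(297.3968253968254), np.float64(205.44444444444446)), (np.int64(296), np.int64(300), np.int64(197), np.int64(215)), ((297.32379150390625, 205.9385528564453), (3.8930366039276123, 18.288219451904297), 5.19442892074585)) (array([ 0.4344, -0.085 ,  0.1336]), [0.5400298787429016, 0.5400298787428504])
tall (array([0.5714, 0.2291, 0.1719]), [0.0940875899814993, 0.0940875899817098]) [0.5706 0.2282 0.176 ] [0.567  0.2351 0.176 ]
low (array([ 0.6448, -0.2691,  0.1393]), [3.089533897863867, 3.0895338978638556]) [ 0.6476 -0.2679  0.14  ] [ 0.6407 -0.2674  0.14  ]
rail [0.573  0.2172 0.142 ] [ 0.6391 -0.2315  0.142 ] -0.14618801526021027
clip [0.5948 0.0811 0.165 ]
clip [0.6285 0.0851 0.165 ]
obj [ 0.3619 -0.2139  0.084 ]
obj [0.4122 0.0673 0.09  ]
obj [0.4598 0.1496 0.195 ]
obj [0.445  0.0691 0.15  ]
newbasket [ 0.4781 -0.063   0.045 ]
newbasket [ 0.4703 -0.1199  0.045 ]
newbasket [ 0.4157 -0.1116  0.045 ]
newbasket [ 0.4241 -0.0535  0.045 ]
```

Rack origin is about (0.608,-0.020) with yaw 0.146. The old caddy is at rack y ≈ 43 mm and the clip at about 100 mm. The new caddy is at (0.443,-0.086), yaw about -0.15. Next I move above the old tab, closing along rack x.

Request:
{"name": "apply_moves", "arguments": {"moves": [4, 5.5, 0.8, 0, 0, 0.35, 16.56, 22.72, 0.8, 0, 0, 1.4, 16.56, 22.72, 0.8, 0, 0, 1.4, 16.56, 22.72, 0.8, 0, 0, 1.4, 16.56, 22.72, 0.8, 0, 0, 1.4, 16.56, 22.72, 0.8, 0, 0, 1.4, 16.56, 22.72, 0.8, 0, 0, 1.4, 16.56, 22.72, 0.8, 0, 0, 1.4, 16.56, 22.72, 0.8, 0, 0, 1.4, 16.56, 22.72, 0.8, 0, 0, 1.4, 16.56, 22.72, 0.8, 0, 0, 1.4, 16.56, 22.72, 0.8, 0, 0, 1.4, 16.56, 22.72, 0.8, 0, 0, 1.4, 16.56, 22.72, 0.8, 0, 0, 1.4, 16.56, 22.72, 0.8, 0, 0, 1.4, 16.56, 22.72, 0.8, 0, 0, 1.4, 16.56, 22.72, 0.8, 0, 0, 1.4, 16.56, 22.72, 0.8, 0, 0, 1.4, 16.56, 22.72, 0.8, 0, 0, 1.4, 16.56, 22.72, 0.8, 0, 0, 1.4], "claw": 45, "newtons": 40}}

```text
clock: 1.82
tcp_pos: [0.591, 0.0212, 0.2587]
orientation: [-0.0, 0.655, 0.756, -0.001]
wrist_force: [-0.4, -0.5, -0.1]
finger_gap: 0.0383
grip_force: 0.0
```

Run:
```python
from h import *
d=grab('wrist','w1');g=grab('top','t1')
```

```text
(no output)
```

View pics/w1.png

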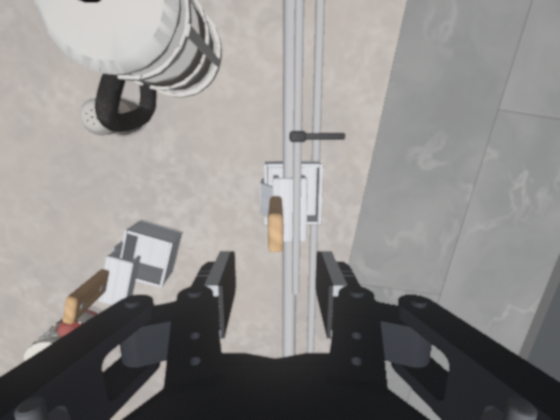

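The wrist view shows the tab's top face centred at about (275.5,232), the clip at (297.5,136) with its flag to (344,136), the keeper at x ≈ 298, and the press and shaker at upper left.

```bash
cat > r.py <<'E'
from h import *
np.set_printoptions(precision=4,suppress=True)
O=np.array([.608,-.020]);th=.146
Rz=np.array([[np.cos(th),-np.sin(th)],[np.sin(th),np.cos(th)]])
def rack(p): return Rz.T@(np.asarray(p)[:2]-O)
def world(p): return O+Rz@np.asarray(p)
E
python3 - <<'E'
from r import *
d=load('w1')
print(ray(d,(280,210)))
for n,uv,z in [('tabtop',(275.5,232),.206),('clip',(297.5,136),.167),('flagtip',(344,136),.163),('keeper',(298,50),.165),('keeper2',(295.5,285),.166),('railL',(285,50),.139),('railR',(295,50),.139),('railc',(288.5,330),.145),('shaker',(102,115),.09)]:
    p=onz(d,uv,z);print(n,p,rack(p)*1000)
E
```

```text
(array([0.5815, 0.0864, 0.3929]), array([ 0.0487, -0.25  , -0.967 ]))
tabtop [0.5902 0.0238 0.206 ] [-11.204   45.9167]
clip [0.5972 0.0818 0.167 ] [  4.0912 102.3081]
flagtip [0.6297 0.0863 0.163 ] [ 36.912  102.0643]
keeper [0.5889 0.1355 0.165 ] [  3.7627 156.6043]
keeper2 [ 0.6139 -0.0308  0.166 ] [  4.2288 -11.4895]
railL [0.5805 0.1398 0.139 ] [ -3.9951 162.0621]
railR [0.5876 0.1408 0.139 ] [  3.2429 162.0311]
railc [ 0.6177 -0.0864  0.145 ] [ -0.0781 -67.0711]
shaker [0.4237 0.0734 0.09  ] [-168.7718  119.2275]
```

Request:
{"name": "apply_moves", "arguments": {"moves": [0, 0.1, -1, 0, 0, 0, 0, 0.1, -2, 0, 0, 0, 0, 0.1, -2.6, 0, 0, 0, 0, 0.1, -3.05, 0, 0, 0, 0, 0.1, -3.05, 0, 0, 0, 0, 0.1, -3.05, 0, 0, 0]}}

```text
clock: 2.42
tcp_pos: [0.5906, 0.0224, 0.1831]
orientation: [-0.0, 0.656, 0.755, -0.0]
wrist_force: [-0.0, -1.0, 1.1]
finger_gap: 0.0384
grip_force: 0.0
```

Request:
{"name": "apply_moves", "arguments": {"moves": [0, 0, 0, 0, 0, 0, 0, 0, 0, 0, 0, 0, 0, 0, 0, 0, 0, 0, 0, 0, 0, 0, 0, 0, 0, 0, 0, 0, 0, 0, 0, 0, 0, 0, 0, 0], "claw": 0, "newtons": 30}}

```text
clock: 2.92
tcp_pos: [0.5921, 0.0232, 0.1844]
orientation: [0.001, 0.655, 0.756, 0.0]
wrist_force: [-1.5, -0.7, 6.1]
finger_gap: 0.0093
grip_force: 34.0
```

Request:
{"name": "apply_moves", "arguments": {"moves": [-0.06, 0.4, 0, 0, 0, 0, -0.15, 1, 0, 0, 0, 0, -0.24, 1.6, 0, 0, 0, 0, -0.32, 2.2, 0, 0, 0, 0, -0.41, 2.8, 0, 0, 0, 0, -0.5, 3.4, 0, 0, 0, 0, -0.59, 4, 0, 0, 0, 0, -0.68, 4.6, 0, 0, 0, 0, -0.76, 5.2, 0, 0, 0, 0, -0.84, 5.7, 0, 0, 0, 0, -0.9, 6.1, 0, 0, 0, 0, -0.93, 6.3, 0, 0, 0, 0, -0.93, 6.3, 0, 0, 0, 0]}}

```text
clock: 4.0
tcp_pos: [0.5689, 0.1828, 0.1844]
orientation: [0.001, 0.654, 0.756, 0.001]
wrist_force: [0.4, 2.3, 4.8]
finger_gap: 0.0094
grip_force: 33.9
```

Request:
{"name": "apply_moves", "arguments": {"moves": [-0.01, 0.08, 0, 0, 0, 0, -0.02, 0.16, 0, 0, 0, 0, -0.02, 0.16, 0, 0, 0, 0]}}

```text
clock: 4.25
tcp_pos: [0.5686, 0.1854, 0.1844]
orientation: [0.001, 0.655, 0.756, 0.001]
wrist_force: [0.4, -0.3, 6.1]
finger_gap: 0.0097
grip_force: 33.9
```

Request:
{"name": "apply_moves", "arguments": {"moves": [-0.01, 0.06, 0, 0, 0, 0, -0.02, 0.12, 0, 0, 0, 0, -0.03, 0.2, 0, 0, 0, 0, -0.03, 0.2, 0, 0, 0, 0]}}

```text
clock: 4.58
tcp_pos: [0.568, 0.1902, 0.1844]
orientation: [0.001, 0.655, 0.756, 0.001]
wrist_force: [0.1, -1.0, 5.3]
finger_gap: 0.0094
grip_force: 33.9
```

Run:
```python
from r import *
d=grab('wrist','w2'); i=d['image']
cv2.imwrite('pics/w2v.png',i)
s=status.get_state();print(s['tcp_pos'],rack(s['tcp_pos']),s['wrist_force'],s['ft_torque'])
```

```text
[0.568  0.1902 0.1845] [-0.009   0.2138] [ 0.3135 -0.7561  5.567 ] [-0.1703 -0.0464  0.004 ]
```

View pics/w2v.png

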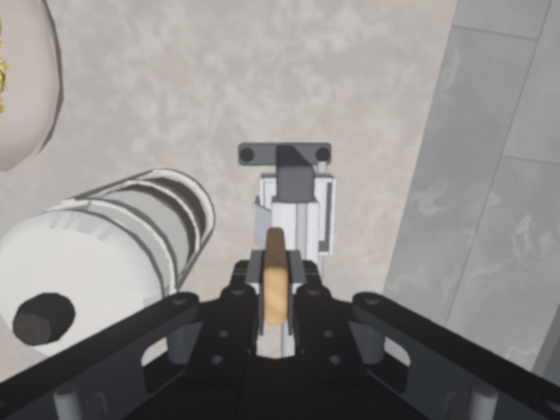

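The wrist view shows the tab held, with the basket's far edge at row 176 close to the tall post at (295,185). I creep on until contact shows as a force.

Request:
{"name": "apply_moves", "arguments": {"moves": [-0.01, 0.06, 0, 0, 0, 0, -0.02, 0.12, 0, 0, 0, 0, -0.02, 0.16, 0, 0, 0, 0, -0.02, 0.16, 0, 0, 0, 0]}}

```text
clock: 4.97
tcp_pos: [0.5676, 0.1928, 0.1845]
orientation: [0.002, 0.655, 0.756, -0.0]
wrist_force: [-0.2, -5.7, 6.9]
finger_gap: 0.0097
grip_force: 34.1
```

Request:
{"name": "apply_moves", "arguments": {"moves": [0, -0.04, 0, 0, 0, 0, 0, -0.04, 0, 0, 0, 0, 0, -0.04, 0, 0, 0, 0, 0, -0.04, 0, 0, 0, 0], "claw": 40}}

```text
clock: 5.3
tcp_pos: [0.5662, 0.1932, 0.1827]
orientation: [-0.0, 0.655, 0.756, -0.0]
wrist_force: [1.1, 0.4, 0.2]
finger_gap: 0.0341
grip_force: 0.0
```

Request:
{"name": "apply_moves", "arguments": {"moves": [0, 0, 0.5, 0, 0, 0, 0, 0, 1.5, 0, 0, 0, 0, 0, 2.5, 0, 0, 0, 0, 0, 3.2, 0, 0, 0, 0, 0, 3.2, 0, 0, 0, 0, 0, 3.2, 0, 0, 0]}}

```text
clock: 5.8
tcp_pos: [0.5671, 0.1933, 0.2639]
orientation: [0.001, 0.655, 0.756, 0.001]
wrist_force: [0.4, -0.1, -1.1]
finger_gap: 0.0342
grip_force: 0.0
```

Run:
```python
from r import *
d=grab('wrist','w3');t=grab('top','t3')
a=cv2.resize(d['image'],(400,300));b=cv2.resize(t['image'][110:250,140:327],(400,300),interpolation=cv2.INTER_CUBIC)
cv2.imwrite('pics/c3.png',np.hstack([a,b]))
h=cv2.cvtColor(d['image'],cv2.COLOR_BGR2HSV);m=cv2.inRange(h,(5,90,130),(20,255,255));m[:,:240]=0;m[:,320:]=0
ys,xs=np.nonzero(m);print(xs.min(),xs.max(),ys.min(),ys.max(),np.bincount(ys)[ys.min():])
```

```text
272 281 218 250 [1 0 1 0 1 0 0 0 0 0 0 0 0 0 0 0 0 0 0 0 0 0 1 1 1 2 4 6 5 6 7 5 4]
```

View pics/c3.png

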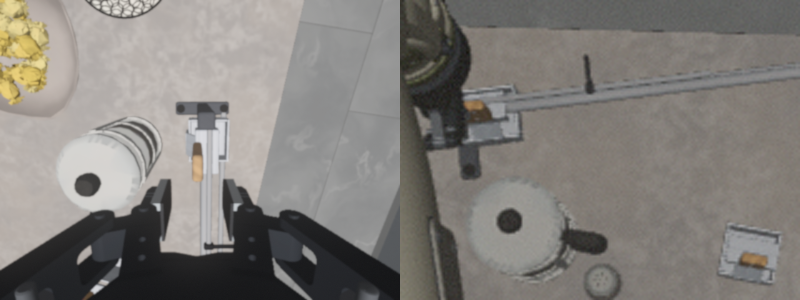

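The caddy looks home against the post and the press hasn't moved. Next is the new caddy.

Request:
{"name": "apply_moves", "arguments": {"moves": [-0.7, -1.5, 0, 0, 0, -0.04, -1.4, -3, 0, 0, 0, -0.08, -2.1, -4.5, 0, 0, 0, -0.12, -2.8, -6, 0, 0, 0, -0.16, -3.5, -7.5, 0, 0, 0, -0.2, -4.2, -9, 0, 0, 0, -0.24, -4.9, -10.3, 0, 0, 0, -0.28, -5.36, -11.12, 0, 0, 0, -0.296, -5.36, -11.12, 0, 0, 0, -0.296, -5.36, -11.12, 0, 0, 0, -0.296], "claw": 50}}

```text
clock: 6.73
tcp_pos: [0.4313, -0.0857, 0.2619]
orientation: [-0.001, 0.76, 0.65, -0.0]
wrist_force: [0.6, -0.4, -0.1]
finger_gap: 0.0425
grip_force: 0.0
```

Run:
```python
from r import *
d=grab('wrist','w4');cv2.imwrite('pics/w4c.png',cv2.resize(d['image'][130:330,180:380],(600,600),interpolation=cv2.INTER_CUBIC))
print(status.get_state()['tcp_pos'],status.get_state()['orientation'])
```

```text
[ 0.4319 -0.085   0.2621] [-0.0008  0.7595  0.6505 -0.0002]
```

View pics/w4c.png

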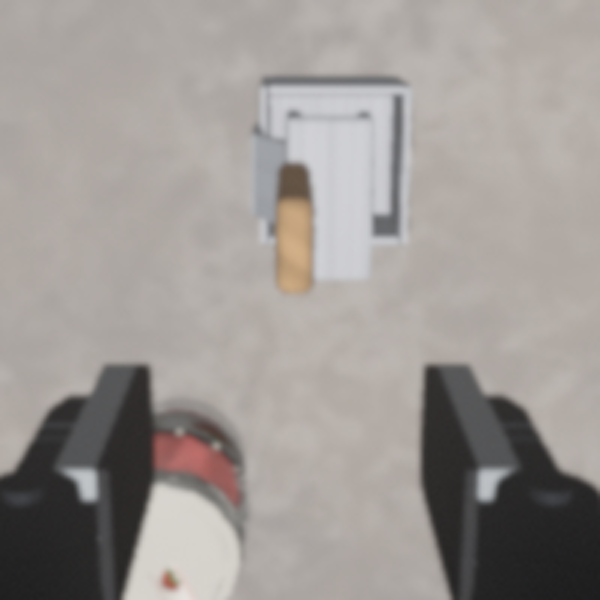

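The caddy is square to the tool and the tab's top face is at crop (294,245). The jar is well clear.

Run:
```python
from r import *
d=load('w4');f=lambda u,v:(180+(u+.5)/3-.5,130+(v+.5)/3-.5)
for q,z in [((294,245),.161),((294,199),.161),((294,292),.161),((260,80),.045),((410,84),.045),((408,242),.045),((262,242),.045),((230,530),.084)]: print(onz(d,f(*q),z))
print(np.arctan2(*(onz(d,f(294,199),.161)-onz(d,f(294,292),.161))[:2]))
```

```text
[ 0.4331 -0.083   0.161 ]
[ 0.4349 -0.0712  0.161 ]
[ 0.4311 -0.0953  0.161 ]
[ 0.4262 -0.0505  0.045 ]
[ 0.4798 -0.0605  0.045 ]
[ 0.4717 -0.1192  0.045 ]
[ 0.417  -0.1106  0.045 ]
[ 0.3903 -0.2066  0.084 ]
0.15566350147182217
```

Request:
{"name": "apply_moves", "arguments": {"moves": [0.05, 0.08, -1.2, 0, 0, -0.005, 0.05, 0.08, -2.4, 0, 0, -0.005, 0.05, 0.08, -3.6, 0, 0, -0.005, 0.05, 0.08, -4.5, 0, 0, -0.005, 0.05, 0.08, -4.96, 0, 0, -0.005, 0.05, 0.08, -4.96, 0, 0, -0.005, 0.05, 0.08, -4.96, 0, 0, -0.005]}}

```text
clock: 7.37
tcp_pos: [0.4334, -0.0817, 0.1383]
orientation: [-0.001, 0.76, 0.65, -0.0]
wrist_force: [-0.9, -0.0, 0.9]
finger_gap: 0.0429
grip_force: 0.0
```

Request:
{"name": "apply_moves", "arguments": {"moves": [0, 0, 0, 0, 0, 0, 0, 0, 0, 0, 0, 0, 0, 0, 0, 0, 0, 0, 0, 0, 0, 0, 0, 0, 0, 0, 0, 0, 0, 0, 0, 0, 0, 0, 0, 0], "claw": 0, "newtons": 40}}

```text
clock: 7.87
tcp_pos: [0.4342, -0.083, 0.14]
orientation: [0.001, 0.761, 0.649, 0.001]
wrist_force: [-1.1, 1.3, 4.9]
finger_gap: 0.0096
grip_force: 43.2
```

Request:
{"name": "apply_moves", "arguments": {"moves": [0, 0, 0.5, 0, 0, 0, 0, 0, 1.2, 0, 0, 0, 0, 0, 2, 0, 0, 0, 0, 0, 2.8, 0, 0, 0, 0.4, -0.24, 3, 0, 0, 0.03, 1, -0.6, 3, 0, 0, 0.08, 1.6, -0.95, 3, 0, 0, 0.13, 2.2, -1.3, 3, 0, 0, 0.18, 2.8, -1.65, 3, 0, 0, 0.23, 3.4, -2, 3, 0, 0, 0.28, 3.98, -2.36, 3, 0, 0, 0.3, 3.98, -2.36, 3, 0, 0, 0.3, 3.98, -2.36, 3, 0, 0, 0.3]}}

```text
clock: 8.95
tcp_pos: [0.5333, -0.1423, 0.2131]
orientation: [-0.001, 0.656, 0.755, -0.0]
wrist_force: [-0.7, -0.1, -2.7]
finger_gap: 0.0094
grip_force: 41.9
```

Run:
```python
from r import *
d=grab('wrist','w5');s=grab('side','s5');t=grab('top','t5');print(status.get_state()['tcp_pos'],status.get_state()['orientation'])
a=cv2.resize(d['image'],(400,300));b=cv2.resize(s['image'][150:300,180:380],(400,300),interpolation=cv2.INTER_CUBIC)
cv2.imwrite('pics/c5.png',np.hstack([a,b]))
```

```text
[ 0.5323 -0.1415  0.2137] [-0.0007  0.6552  0.7554 -0.0002]
```

View pics/c5.png

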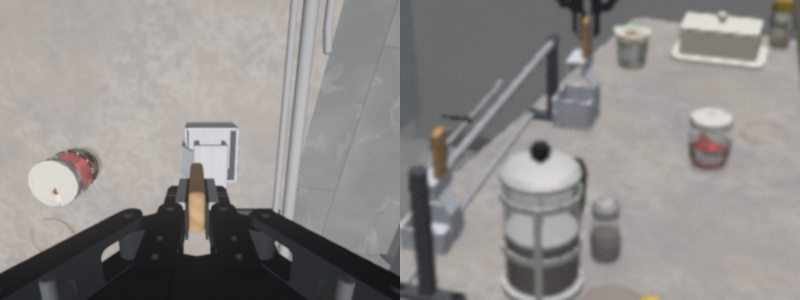

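The caddy is held upright, square to the rail, with the hook opening towards it. I bring it in over the rail now.

Request:
{"name": "apply_moves", "arguments": {"moves": [0.4, 0.06, 0, 0, 0, 0, 0.9, 0.13, 0, 0, 0, 0, 1.4, 0.2, 0, 0, 0, 0, 1.9, 0.28, 0, 0, 0, 0, 2.4, 0.35, 0, 0, 0, 0, 2.8, 0.41, 0, 0, 0, 0, 3.1, 0.45, 0, 0, 0, 0, 3.2, 0.46, 0, 0, 0, 0, 3.2, 0.46, 0, 0, 0, 0, 3.2, 0.46, 0, 0, 0, 0]}}

```text
clock: 9.93
tcp_pos: [0.6129, -0.1303, 0.214]
orientation: [-0.0, 0.655, 0.756, -0.0]
wrist_force: [-0.8, 0.0, -2.8]
finger_gap: 0.0093
grip_force: 41.9
```

Run:
```python
from r import *
d=grab('wrist','w6');s=status.get_state();print(s['tcp_pos'],rack(s['tcp_pos']))
cv2.imwrite('pics/w6c.png',cv2.resize(d['image'][150:350,180:380],(600,600),interpolation=cv2.INTER_CUBIC))
```

```text
[ 0.6127 -0.1304  0.2141] [-0.0114 -0.1099]
```

View pics/w6c.png

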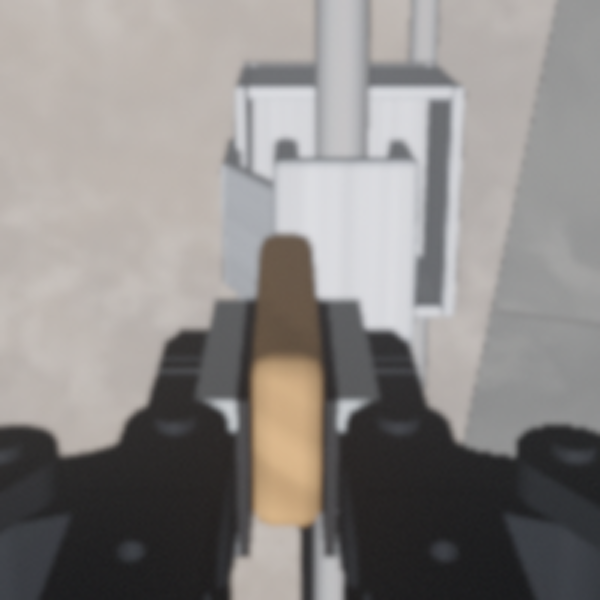

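The rail (x 318–368 in the crop) lies centred between neck (286) and lip (400). I lower it onto the rail.

Request:
{"name": "apply_moves", "arguments": {"moves": [0, 0, -0.3, 0, 0, 0, 0, 0, -0.6, 0, 0, 0, 0, 0, -0.9, 0, 0, 0, 0, 0, -1.05, 0, 0, 0, 0, 0, -1.1, 0, 0, 0, 0, 0, -1.14, 0, 0, 0, 0, 0, -1.14, 0, 0, 0, 0, 0, -1.14, 0, 0, 0]}}

```text
clock: 10.65
tcp_pos: [0.6134, -0.1305, 0.1858]
orientation: [0.0, 0.655, 0.755, 0.0]
wrist_force: [0.3, 0.1, -1.9]
finger_gap: 0.0091
grip_force: 41.9
```

Request:
{"name": "apply_moves", "arguments": {"moves": [0, 0, -0.04, 0, 0, 0, -0.04, 0.3, -0.04, 0, 0, 0, -0.1, 0.7, -0.04, 0, 0, 0, -0.18, 1.2, -0.04, 0, 0, 0, -0.26, 1.8, -0.04, 0, 0, 0, -0.35, 2.4, -0.04, 0, 0, 0, -0.44, 3, -0.04, 0, 0, 0, -0.53, 3.6, -0.04, 0, 0, 0, -0.62, 4.2, -0.04, 0, 0, 0, -0.71, 4.8, -0.04, 0, 0, 0, -0.79, 5.4, -0.04, 0, 0, 0, -0.88, 6, -0.04, 0, 0, 0, -0.97, 6.6, -0.04, 0, 0, 0, -1.06, 7.2, -0.04, 0, 0, 0, -1.13, 7.7, -0.04, 0, 0, 0, -1.18, 8, -0.04, 0, 0, 0, -1.19, 8.1, -0.04, 0, 0, 0, -1.19, 8.1, -0.04, 0, 0, 0]}}

```text
clock: 12.15
tcp_pos: [0.5835, 0.0732, 0.185]
orientation: [-0.0, 0.655, 0.756, 0.001]
wrist_force: [-0.6, 1.7, 5.5]
finger_gap: 0.0096
grip_force: 43.2
```

Run:
```python
from r import *
d=grab('wrist','w7');s=status.get_state();print(s['tcp_pos'],rack(s['tcp_pos']))
t=grab('top','t7')
a=cv2.resize(d['image'][150:350,160:427],(400,300),interpolation=cv2.INTER_CUBIC);b=cv2.resize(t['image'][120:190,140:327],(400,150),interpolation=cv2.INTER_CUBIC)
cv2.imwrite('pics/c7.png',np.hstack([a,np.vstack([b,b*0])]))
```

```text
[0.5836 0.073  0.185 ] [-0.0106  0.0956]
```

View pics/c7.png

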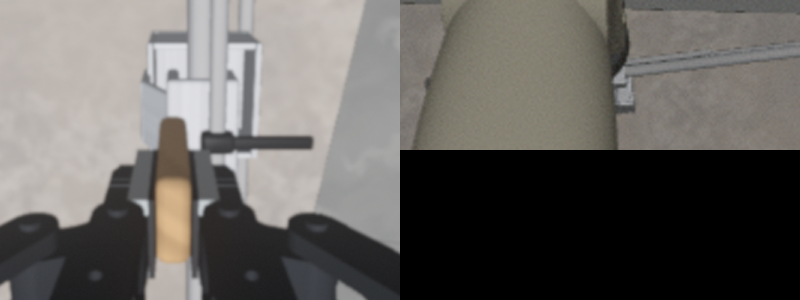

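That was my eleventh picture, one over the limit of ten, so from here I measure by script only. It showed the clip at crop (218,142) and the tab's top face at (174,180–262).

Run:
```python
from r import *
d=load('w7');f=lambda u,v:(160+(u+.5)*267/400-.5,150+(v+.5)/1.5-.5)
for n,q,z in [('clip',(218,142),.166),('flag',(290,142.5),.163),('tabnear',(174,180),.206),('tabfar',(174,262),.206),('tabc',(174,221),.206),('hookedge+y',(200,80),.150)]:
    p=onz(d,f(*q),z);print(n,p,rack(p)*1000)
```

```text
clip [0.5972 0.0827 0.166 ] [  4.2566 103.1729]
flag [0.6225 0.085  0.163 ] [ 29.6134 101.7352]
tabnear [0.5816 0.0853 0.206 ] [-10.8304 108.0486]
tabfar [0.585  0.0614 0.206 ] [-10.9204  83.8772]
tabc [0.5832 0.0737 0.206 ] [-10.8743  96.2648]
hookedge+y [0.5892 0.0996 0.15  ] [ -1.1968 121.0866]
```

Request:
{"name": "apply_moves", "arguments": {"moves": [-0.02, 0.12, 0, 0, 0, 0, -0.04, 0.25, 0, 0, 0, 0, -0.04, 0.25, 0, 0, 0, 0, -0.04, 0.25, 0, 0, 0, 0]}}

```text
clock: 12.58
tcp_pos: [0.5829, 0.0781, 0.1849]
orientation: [0.0, 0.655, 0.755, 0.001]
wrist_force: [-0.5, 0.2, 5.0]
finger_gap: 0.0093
grip_force: 43.1
```

Request:
{"name": "apply_moves", "arguments": {"moves": [0, 0, 0, 0, 0, 0, 0, 0, 0, 0, 0, 0, 0, 0, 0, 0, 0, 0, 0, 0, 0, 0, 0, 0, 0, 0, 0, 0, 0, 0], "claw": 40}}

```text
clock: 13.0
tcp_pos: [0.5822, 0.0782, 0.1841]
orientation: [-0.0, 0.655, 0.755, -0.0]
wrist_force: [-0.2, 0.1, -0.4]
finger_gap: 0.0344
grip_force: 0.0
```

Request:
{"name": "apply_moves", "arguments": {"moves": [0, 0, 0.4, 0, 0, 0, 0, 0, 1.2, 0, 0, 0, 0, 0, 2.2, 0, 0, 0, 0, 0, 3.2, 0, 0, 0, 0, -1, 3.2, 0, 0, 0, 0, -2, 3.2, 0, 0, 0, 0, -2, 3.2, 0, 0, 0, 0, -2, 3.2, 0, 0, 0]}}

```text
clock: 13.67
tcp_pos: [0.5826, 0.0274, 0.2653]
orientation: [0.0, 0.656, 0.755, 0.0]
wrist_force: [-0.0, 0.5, 0.4]
finger_gap: 0.0342
grip_force: 0.0
```

Run:
```python
from r import *
d=grab('wrist','w8')
h=cv2.cvtColor(d['image'],cv2.COLOR_BGR2HSV)
def blobs(m,n,lo):
    k,l,s,c=cv2.connectedComponentsWithStats(m)
    for i in range(1,k):
        if s[i,4]>lo: print(n,s[i],c[i])
blobs(cv2.inRange(h,(5,60,130),(22,255,255)),'bright',60)
blobs(cv2.inRange(h,(5,60,30),(22,255,255)),'orange',60)
m=cv2.inRange(h[...,2],0,75);m[260:]=0;blobs(m,'dark',60)
```

```text
bright [280 133  15  42 598] [286.8662 153.4682]
orange [280 133  15  42 598] [286.8662 153.4682]
dark [ 83   0  42  20 658] [104.8404   8.0821]
dark [170  62  41  32 132] [195.5227  79.7955]
dark [ 111   88   54   53 1810] [134.5718 115.542 ]
```

Run:
```python
from r import *
d=load('w8');g=cv2.cvtColor(d['image'],cv2.COLOR_BGR2GRAY)
print('tabV',[(r,int(g[r,284:290].mean())) for r in range(115,182,2)])
for c in (325,340,350): print('flag',c,[(r,int(g[r,c-2:c+3].mean())) for r in range(125,190,2)])
hs=cv2.cvtColor(d['image'],cv2.COLOR_BGR2HSV);m=cv2.inRange(hs,(3,50,30),(25,255,255));m[:,:270]=0;m[:,330:]=0
ys,xs=np.nonzero(m);print(np.bincount(ys))
s=grab('side','s8')
m=cv2.inRange(cv2.cvtColor(s['image'],cv2.COLOR_BGR2HSV),(5,90,70),(20,255,255));m[:165]=0;m[280:]=0
k,l,st,c=cv2.connectedComponentsWithStats(m)
for i in range(1,k):
    if st[i,4]>20: print(st[i],c[i])
```

```text
tabV [(115, 210), (117, 214), (119, 215), (121, 215), (123, 215), (125, 215), (127, 215), (129, 215), (131, 181), (133, 136), (135, 165), (137, 178), (139, 184), (141, 184), (143, 182), (145, 182), (147, 182), (149, 185), (151, 188), (153, 191), (155, 192), (157, 191), (159, 187), (161, 180), (163, 176), (165, 175), (167, 177), (169, 182), (171, 185), (173, 179), (175, 179), (177, 214), (179, 216), (181, 205)]
flag 325 [(125, 143), (127, 144), (129, 146), (131, 149), (133, 151), (135, 152), (137, 155), (139, 159), (141, 155), (143, 110), (145, 86), (147, 84), (149, 112), (151, 158), (153, 162), (155, 163), (157, 166), (159, 168), (161, 170), (163, 172), (165, 177), (167, 181), (169, 182), (171, 183), (173, 197), (175, 192), (177, 184), (179, 186), (181, 184), (183, 179), (185, 176), (187, 179), (189, 180)]
flag 340 [(125, 181), (127, 181), (129, 181), (131, 181), (133, 182), (135, 182), (137, 182), (139, 183), (141, 174), (143, 113), (145, 80), (147, 79), (149, 123), (151, 179), (153, 184), (155, 184), (157, 184), (159, 182), (161, 182), (163, 182), (165, 183), (167, 185), (169, 185)
[... 532 characters left out ...]
  0  0  0  0  0  0  0  0  0  0  0  0  0  0  0  0  0  0  0  0  0  0
  0  0  0  0  0  0  0  0  0  0  0  0  0  0  0  0  0  0  0  0  0  0  0  0
  0  0  0  0  0  0  0  0  0  0  0  0  0  0  0  0  0  0  0  0  0  0  0  0
  0  0  0  0  0  0  0  0  0  0  0  0  0  0  0  0  0  0  0  0  0  0  0  0
  0  0  0  0  0  0  0  0  0  0  0  0  0  0  0  0  0  0  0  0  0  0  0  0
  0  0  0  0  0  0  0  0  0  0  0  0  0  9 12 14 14 15 15 15 15 15 15 15
 15 15 16 16 15 15 15 15 15 15 15 15 15 15 15 15 15 15 15 15 15 15 15 15
 15 16 16 14 14 13 10]
[ 506  165   54   95 2000] [539.87   192.1405]
[383 167  16  16 106] [392.1321 171.9528]
[216 194   6  22  83] [218.5904 203.4578]
[196 214   7  24 109] [199.0183 224.6147]
```

Run:
```python
from r import *
d=load('w8')
for n,uv,z in [('tabc',(287,153.8),.206),('tab0',(287,131.5),.206),('tab1',(287,176),.206),('flag',(325,146.4),.162),('flag',(340,146),.162),('flag',(350,145.8),.162)]:
    print(n,rack(onz(d,uv,z))*1000)
n3=np.r_[Rz[:,0],0];p0=np.r_[world([-.0115,0]),0]
for tag,q in [('s0',(226.6,194.7)),('s8new',(218.6,203.46)),('s8old',(199.0,224.6))]:
    D=load('side0' if tag=='s0' else 's8');c,v=ray(D,q);p=c+v*(n3@(p0-c))/(n3@v);print(tag,rack(p)*1000,p[2])
b=load('side0');a=load('s8')
diff=cv2.absdiff(a['image'],b['image']).max(2)
for nm,(x0,y0,x1,y1) in dict(press=(232,222,272,298),shaker=(275,248,291,281),jar=(325,205,347,234)).items(): print(nm,int((diff[y0:y1,x0:x1]>50).sum()))
```

```text
tabc [-11.2695 100.2868]
tab0 [-11.2945 113.2205]
tab1 [-11.2438  86.9379]
flag [ 18.0368 101.7255]
flag [ 28.9737 101.9273]
flag [ 36.2638 102.014 ]
s0 [-11.5     47.0711] 0.18173869587212343
s8new [-11.5    102.9737] 0.18238862198663836
s8old [-11.5    221.3545] 0.1845146197213477
press 6
shaker 6
jar 0
```

Request:
{"name": "apply_moves", "arguments": {"moves": [0, 0, 0.2, 0, 0, 0, 0, 0, 0.2, 0, 0, 0, 0, 0, 0.2, 0, 0, 0, 0, 0, 0.2, 0, 0, 0, 0, 0, 0.2, 0, 0, 0, 0, 0, 0.2, 0, 0, 0, 0, 0, 0.2, 0, 0, 0, 0, 0, 0.2, 0, 0, 0, 0, 0, 0.2, 0, 0, 0, 0, 0, 0.2, 0, 0, 0, 0, 0, 0.2, 0, 0, 0, 0, 0, 0.2, 0, 0, 0]}}

```text
clock: 14.77
tcp_pos: [0.5825, 0.0282, 0.2696]
orientation: [0.0, 0.655, 0.755, 0.0]
wrist_force: [-0.3, -0.0, -0.4]
finger_gap: 0.0343
grip_force: 0.0
```

```bash
python3 -c "
from h import *
print(job.hand_in())"
```

```text
the job is handed in; nothing more can be done
None
```

The job is handed in at about 15 s, with no verdict returned: the old caddy was pushed to contact with the tall post, the new one hangs about 2 mm from the clip's middle by my measurement, and the side view shows the press, jar and shaker unmoved; I viewed 11 pictures, one over the limit of 10.

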